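# Snap a sample pod shut in the hand press

## Task

Lay the open snap-cap sample pod on its side in the cradle of the two-handled bench press, lined up with the jaws, and let go of it. Then squeeze the two handles together gently until the cap's resistance peaks and gives and the cap has snapped home; stop there without squeezing the pod hard, and let the handles spring open again, leaving the shut pod in the cradle. Leave the jar, the dish and the slide box where they are.

Things in the scene. Friction and masses are not known exactly. Their poses are not given: they have to be found in the camera images.
- pod_mid (a point): Centre of the square body of the loose sample pod: a white plastic box lying on its side, 32 mm long (x), 26 mm wide, 26 mm high, 45 g; point 13 mm above its underside. Its x axis points along the pod to its cap; z up. Hold it across the width, by its upper half. The grey cap plate's outer face is at x = 26.5 mm open, 22 mm shut (42.5 and 38 mm long over all).
- pod: The same pod with cap; origin under the middle of its square body, axes as pod_mid. The cap is a 26 x 26 mm plate, 6 mm thick, on a narrower plug.
- pod_cap (a joint): How far the cap is pushed in, m: 0 open (as it starts), 0.0045 shut. Resistance peaks at about 10 N on the cap (9 to 10 N on each grip) about 1 mm in, then falls; past 2.3 mm it snaps by itself to 0.0045 and stays. Pressed further, resistance rises steeply; over 18 N between jaws and pod spoils it.
- cradle (a point): Centre of the cradle floor (44 x 44 mm) of the fixed press, 19 mm above the bench. y: the squeeze line; x: towards the hinge pin; z up. Two rails along y at x = +-15 mm (inner sides) stand 6 mm above the floor: the pod lies between them, its length along y, cap to either side. The open pod fits best with its 42.5 mm centred at y = -4.5 mm.
- jaw_r: Right jaw, a ball nose 14 mm across fixed on the right handle; origin at the ball's centre, 13 mm above the cradle floor, 75 mm from the hinge pin; its tip is at cradle x = 0, y = -29 mm with the handles open.
- jaw_l (a point): Where the left jaw's tip would be with its screw drawn back: cradle x = 0, y = +31 mm with the handles open. The ball nose (14 mm across) really stands 0 to 11 mm further in; this screw setting is unknown and not included in the point.
- handle_l_grip (a point): Middle of the left handle's black grip (39 mm long along cradle x), on the axis of an 11 mm round bar 32 mm above the bench; cradle x = -60, y = +28 mm when open. 135 mm from the pin, so force here grows up to 1.8 times at the jaw. Both grips measure 67 mm over their outsides when open; pinch them from above. Only bare bench lies under them.
- handle_r_grip (a point): The same point on the right handle (cradle y = -28 mm when open).
- handle_l (a joint): Left handle's angle about the pin, rad: 0 sprung open, growing as it closes, stop at 0.17. A weak spring (1.5 to 2.5 N at the grip) reopens it. The handles turn independently; the pod is shut at a sum of about 0.14 to 0.30 rad, depending on the unknown screw setting.
- handle_r (a joint): Angle of the right handle, likewise.
- press: The hand press, fixed; origin on the bench under the cradle centre, axes as the cradle's. Base plate 135 x 100 x 8 mm, x = -37 to +98 mm. Hinge pin at x = 75 mm, 45 mm high. Arms: 11 mm round bars, 32 mm above the bench, at y = +-42 mm beside the cradle, bent in to y = +-28 mm at the grips (x = -43 to -82 mm).
- jar: Bystander: amber glass jar with a steel cap, 56 mm across, 85 mm high, origin at its underside.
- dish: Bystander: covered glass dish, 92 mm across, 16 mm high, origin at its underside.
- slide_box: Bystander: wooden slide box, 87 x 102 x 35 mm, origin at its underside.

How it is judged:
On the way, in this order (a step that is already met when the one before it is completed fails the run):
1. the open pod lies in the cradle between the jaws, let go of (x of pod_mid in the frame of cradle between -0.007 and 0.007 m and y of pod_mid in the frame of cradle between -0.018 and 0.018 m and z of pod_mid in the frame of cradle between 0.009 and 0.017 m and angle between the x axis of pod_mid and the y axis of cradle, either way round below 0.2 rad and angle between pod_mid's own z axis and vertical below 0.2 rad and value of joint pod_cap below 0.0015 m and contact force between the fingers and pod below 0.05 N), for 0.2 s.
2. squeezed by the handles, the cap has snapped home while the pod lies in the cradle (x of pod_mid in the frame of cradle between -0.007 and 0.007 m and y of pod_mid in the frame of cradle between -0.018 and 0.018 m and z of pod_mid in the frame of cradle between 0.009 and 0.017 m and angle between the x axis of pod_mid and the y axis of cradle, either way round below 0.2 rad and angle between pod_mid's own z axis and vertical below 0.2 rad and value of joint pod_cap above 0.0038 m and value of joint each of handle_l, handle_r above 0.03 rad), for 0.1 s.
At the end, for the whole second after the job is handed in: The pod is shut (cap at 3.8 mm or more of its 4.5 mm) and lies at rest on its side in the cradle: its centre within 7 mm of the cradle's centre line along x, 18 mm along y, 9 to 17 mm above the floor, lined up within 0.2 rad; both handles are let go and sprung open (under 0.03 rad) (x of pod_mid in the frame of cradle between -0.007 and 0.007 m and y of pod_mid in the frame of cradle between -0.018 and 0.018 m and z of pod_mid in the frame of cradle between 0.009 and 0.017 m and angle between the x axis of pod_mid and the y axis of cradle, either way round below 0.2 rad and angle between pod_mid's own z axis and vertical below 0.2 rad and value of joint each of handle_l, handle_r below 0.03 rad and value of joint pod_cap above 0.0038 m and linear speed of pod below 0.02 m/s); the robot touches nothing.
It fails at once if the jaws squeeze the pod with more than 18 N (contact force between jaw_r and pod above 18 N).
It fails at once if the jar is moved more than 20 mm (distance of jar from where it was at the start of the episode above 0.02 m).
It fails at once if the dish is moved more than 20 mm (distance of dish from where it was at the start of the episode above 0.02 m).
It fails at once if the slide box is moved more than 20 mm (distance of slide_box from where it was at the start of the episode above 0.02 m).
It also fails if it takes over 58 s, if anything falls off the work surface, if the arm or the gripper's body presses on something with over 40 N, if the wrist force passes 120 N, or if a joint passes its speed limit or range.

## Robot

A 6-joint arm with a two-finger parallel gripper is mounted at the origin on the work surface. World frame = base frame: x ahead of the robot, y to its left, z up, the work surface at z = 0. Lengths are in m, angles in rad, forces in N, time in s.
With the tool pointing down it reaches from about 0.375 to 0.9 m from the base axis. Payload 3.1 kg.
Tool frame: the origin (TCP) lies midway between the tips of the shut fingers; the grasp point (between the pads) lies robot.pinch_z behind it (robot.pinch_z is the distance from the TCP to the grasp point, in m); z points along the fingers, y is the direction in which the jaws open and shut (so a half turn about z gives the same grasp; the last joint's range is limited). The gripper opens to 85 mm and grips with 20 to 120 N. Pads are 22 mm wide; open, the fingers measure 114 mm over their backs; the gripper's body (76 mm by 85 mm) begins 54 mm behind the grasp point. The pads swing forward as they close: fully open they stand 13 mm farther back than shut.
Start: joints at [1.03, 0.527, 1.433, -0, 1.181, -0.178], TCP at [0.221, 0.585, 0.231] pointing down, gripper open.
Joint ranges: [-3.08, 3.08], [-0.75, 2.2], [0.22, 2.44], [-1.43, 4.57], [0, 2.65], [-2.85, 2.85]. Speed limits (rad/s): [2.79, 2.79, 3.14, 3.14, 3.14, 3.14].

## Interface

Orientations are given as a unit quaternion [x, y, z, w].
In Python, from plant import robot gives the robot as it stands.
- The arm moves only by the tool arm_command, never from a script. Its argument "plan" is one flat list of numbers, 4 for each row, row after row: the shift along the world's x, y, z in m, then the turn about the world's z in degrees. A call has exactly 10 rows; each row shifts and turns the commanded pose from where the row before left it; what a row does not reach is not made up. A row lasts 1/8 s, in which the tool goes at most 62.5 mm and 10.7 degrees, less where a joint would pass 70% of its speed; a pose out of reach is approached as far as the arm can. A call is refused whole if a number of a shift passes 0.0625 or a number of a turn 10.7, either way. A call with a gripper value outside its range is refused whole. "fingers" is the closure, from -1 (fully open) to 1 (shut), set as the call begins (left out, the last holds). The fingers move at their own pace and stop on an object; "newtons" is the grip in N (left out, the last holds). Time passes only in rows, so rows that do not move let the fingers close, or fill a call up. It gives the time, the measured TCP pose, the force and the opening at its end, in the units of the state.
- robot.get_obs(): the state, without advancing time (a new reading comes with each control period).
- robot.camera(name): name is "side" or "top" or "wrist"; returns a dict with "pixels" (480x640x3 uint8, red, green, blue), "fovy" (degrees; the focal length in pixels is half the picture's height over the tangent of half this angle, whatever the lens; pixels are square), "cx", "cy" (the principal point, pixels), "view" (4x4, takes a point from world to camera coordinates). Camera axes: x right, y down, z forward; pixel columns grow to the right and rows downward; lengths in m; the calibration is good to about 2 mm. A picture is of the moment at which its call begins. There is no depth.
- robot.hand_in(): hands the job in, once; it reports no verdict.
Trained networks look in a picture, given as the dict that the camera call returned (one of the last four; its "shot" number tells which), for a name from the list of things; names that differ only in an ending like _2 or _b are one class to them, and where a whole thing is asked for, a point or a joint stands for the part that bears it (a point fixed in the world has none). Each returns a list of dicts, best first, with "p" (0 to 1); they miss things now and then, are a little off and sometimes report something else, mostly with a low value. They report only what shows in the picture. A call takes as long as a camera call.
- robot.search_frame(picture, label): "point" ([x, y, z] in m, in world coordinates, good to about 4 mm: the middle of the surface that is visible of it).
- robot.cut_out(picture, label): "region" (480x640 bool, what is visible of it).
The state is a dict: "clock": time; "joint_pos": joint angles; "qd": joint speeds; "effort": joint torques, N m; "position": TCP position; "eef_rot": TCP orientation; "ft_force": force on the tool from outside, world axes, zero at the start; "wrist_torque": the same for the moment, N m; "finger_gap": opening from 0.0 (shut) to 1.0 (fully open).
Only numpy, scipy, OpenCV 4.12 (cv2) and the standard library are available. Lean on these libraries where they do the work, as an engineer would, in place of code of your own. Each camera call takes 0.05 s, during which the arm holds its last target. There are 200 camera calls.

## Working session

There is one attempt and no reset: what is moved stays moved. The work goes in short steps, Python scripts to look and compute and a tool call to move; the robot and the scene stay as the last step left them, time stands still between calls to the robot, and variables do not carry over. Pictures are saved under pics/ and viewed, about 8 in all and at most 12, crops included, and the job is handed in when it is done.

Besides the shell and the picture viewer there is one more tool, called after "Request:" as name(argument=value, ...) on one line, values as JSON. arm_command: Moves the arm, as the interface text tells. Its arguments: {"type":"object","properties":{"plan":{"type":"array"},"fingers":{"type":"number"},"newtons":{"type":"number"}},"required":["plan"]}

```bash
mkdir -p pics
cat > h.py <<'E'
from plant import robot
import numpy as np, cv2
def cam(n,save=None):
    p=robot.camera(n)
    if save: cv2.imwrite('pics/'+save+'.png',p['pixels'][:,:,::-1])
    return p
def proj(p,X):
    X=np.atleast_2d(X); V=np.array(p['view']); c=X@V[:3,:3].T+V[:3,3]
    f=240/np.tan(np.radians(p['fovy'])/2)
    return np.c_[f*c[:,0]/c[:,2]+p['cx'],f*c[:,1]/c[:,2]+p['cy']]
def ray(p,u,v,z):
    V=np.array(p['view']); f=240/np.tan(np.radians(p['fovy'])/2)
    d=V[:3,:3].T@np.array([(u-p['cx'])/f,(v-p['cy'])/f,1]); o=-V[:3,:3].T@V[:3,3]
    return o+d*(z-o[2])/d[2]
E
python3 - <<'E'
from h import *
np.set_printoptions(precision=4,suppress=True)
print(robot.pinch_z, robot.get_obs())
for n in ['top','side']:
    p=cam(n,n+'0')
    V=np.array(p['view']); print(n,p['fovy'],-V[:3,:3].T@V[:3,3],V[2,:3])
    for l in ['pod_mid','pod','cradle','jaw_r','jaw_l','handle_l_grip','handle_r_grip','press','jar','dish','slide_box']:
        r=robot.search_frame(p,l)
        print(l,[(np.round(q['point'],4),round(q['p'],2)) for q in r[:2]])
E
```

```text
0.0187 {'clock': 0.0, 'joint_pos': array([ 1.0305,  0.5285,  1.4339,  0.    ,  1.1814, -0.1785]), 'qd': array([ 0.    ,  0.0011, -0.0014,  0.0002,  0.0001,  0.0001]), 'effort': array([  0.0004, -44.2348, -17.8028,  -0.0003,   0.0084,  -0.    ]), 'position': array([0.2208, 0.5839, 0.2303]), 'eef_rot': array([ 0.1799,  0.9837, -0.001 , -0.0004]), 'ft_force': array([-0.3389, -0.5129, -0.399 ]), 'wrist_torque': array([ 0.0121,  0.0031, -0.0624]), 'finger_gap': 0.9998678899267622}
top 55.06444901216883 [0.4578 0.0505 0.9545] [ 0.1904  0.0054 -0.9817]
pod_mid [(array([0.4827, 0.1034, 0.0298]), 0.7)]
pod [(array([0.4815, 0.1068, 0.0219]), 0.76), (array([ 0.5528, -0.1697,  0.0362]), 0.62)]
cradle [(array([ 0.5712, -0.1317,  0.0151]), 0.64)]
jaw_r [(array([ 0.5547, -0.0974,  0.0358]), 0.94)]
jaw_l [(array([ 0.5547, -0.0974,  0.0358]), 0.94)]
handle_l_grip [(array([ 0.556 , -0.0903,  0.0371]), 0.72)]
handle_r_grip [(array([ 0.5523, -0.1729,  0.0385]), 0.95)]
press [(array([ 0.5699, -0.1329,  0.0163]), 0.56)]
jar [(array([0.5118, 0.3096, 0.087 ]), 0.77)]
dish [(array([ 0.555 , -0.096 ,  0.0373]
[... 173 characters left out ...]
426]
pod_mid [(array([0.4803, 0.0945, 0.0212]), 0.72)]
pod [(array([0.478 , 0.0973, 0.0238]), 0.93), (array([0.501 , 0.0939, 0.0261]), 0.66)]
cradle [(array([ 0.5631, -0.1408,  0.0218]), 0.59)]
jaw_r [(array([ 0.5496, -0.1711,  0.0341]), 0.54)]
jaw_l [(array([ 0.5496, -0.1711,  0.0341]), 0.54)]
handle_l_grip [(array([ 0.5459, -0.0998,  0.0373]), 0.56)]
handle_r_grip [(array([ 0.552 , -0.1746,  0.0338]), 0.56)]
press [(array([ 0.5716, -0.1393,  0.0191]), 0.56), (array([ 0.549 , -0.1704,  0.0334]), 0.26)]
jar [(array([0.5079, 0.3038, 0.0529]), 0.96)]
dish [(array([0.6394, 0.1998, 0.022 ]), 0.84), (array([ 0.5501, -0.1707,  0.0347]), 0.15)]
slide_box [(array([ 0.7344, -0.0163,  0.031 ]), 0.75)]
```

View pics/top0.png

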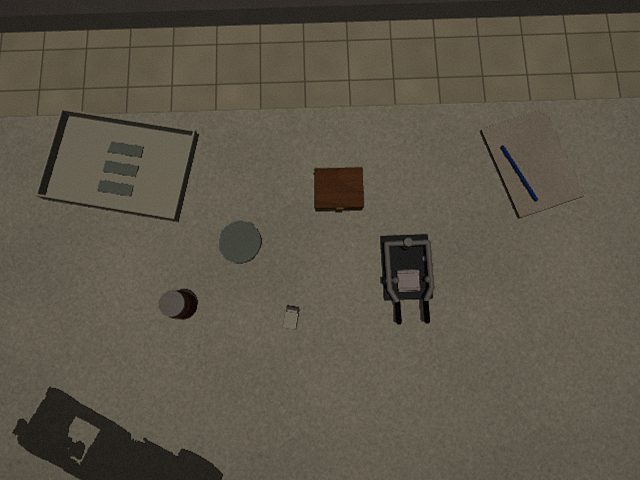

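View pics/side0.png

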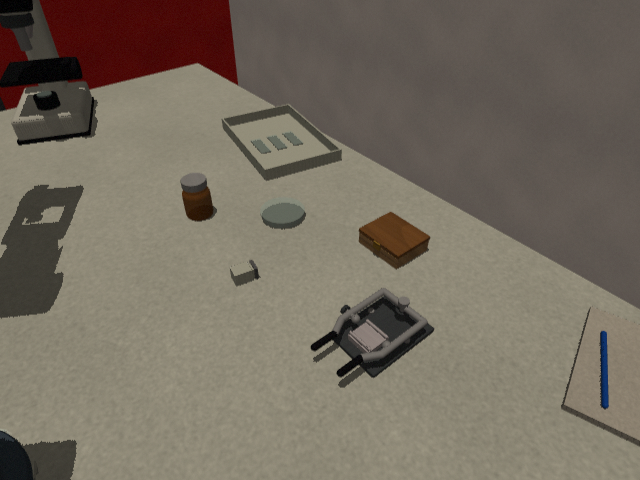

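Request:
arm_command(plan=[0.026,-0.048,-0.003,1.4,0.026,-0.048,-0.003,1.4,0.026,-0.048,-0.003,1.4,0.026,-0.048,-0.003,1.4,0.026,-0.048,-0.003,1.4,0.026,-0.048,-0.003,1.4,0.026,-0.048,-0.003,1.4,0.026,-0.048,-0.003,1.4,0.026,-0.048,-0.003,1.4,0.024,-0.048,-0.003,1.4], fingers=-0.2)

```text
clock: 2.45
position: [0.4803, 0.1028, 0.2015]
eef_rot: [0.058, 0.998, 0.0, 0.001]
ft_force: [0.9, 0.4, 1.2]
finger_gap: 0.602
```

Run:
```python
from h import *
np.set_printoptions(precision=4,suppress=True)
o=robot.get_obs();print(o['position'],o['eef_rot'],o['finger_gap'])
p=cam('wrist','w1')
V=np.array(p['view']); print(p['fovy'],-V[:3,:3].T@V[:3,3],V)
for l in ['pod_mid','pod']:
    print(l,[(np.round(q['point'],4),round(q['p'],2)) for q in robot.search_frame(p,l)[:2]])
r=robot.cut_out(p,'pod')
for q in r[:2]:
    m=q['region'].astype(np.uint8); pts=np.argwhere(m)[:,::-1].astype(np.int32)
    print(q['p'],m.sum(),cv2.boxPoints(cv2.minAreaRect(pts)))
```

```text
[0.4803 0.1028 0.2015] [0.0584 0.9983 0.0001 0.0006] 0.6018520505742583
66.69563889595977 [0.3979 0.1118 0.3443] [[ 0.1176  0.9931  0.0001 -0.1579]
 [ 0.94   -0.1113  0.3226 -0.4726]
 [ 0.3204 -0.0378 -0.9465  0.2026]
 [ 0.      0.      0.      1.    ]]
pod_mid [(array([0.4803, 0.1062, 0.0206]), 0.82), (array([ 0.5569, -0.1372,  0.0175]), 0.42)]
pod [(array([0.4838, 0.1037, 0.0261]), 0.88)]
0.94 1441 [[301.4755 233.7705]
 [306.0247 183.7295]
 [335.8689 186.4426]
 [331.3197 236.4836]]
0.5 2714 [[410.2    308.6   ]
 [451.5539 284.9692]
 [489.6461 351.6307]
 [448.2923 375.2615]]
```

View pics/w1.png

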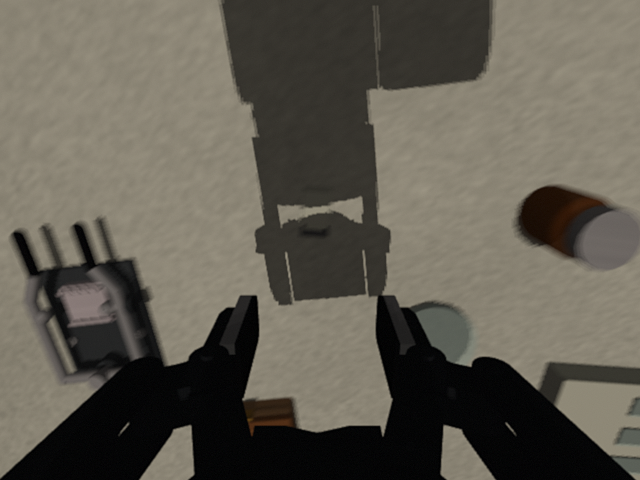

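```bash
cat > fit.py <<'E'
from h import *
from scipy.optimize import minimize
np.set_printoptions(precision=4,suppress=True)
def fitpod(p,g,L1=26.5e-3,z0=0.0,label='pod',near=None):
    best=None
    for q in robot.cut_out(p,label):
        m=q['region'].astype(np.uint8); c=np.argwhere(m).mean(0)[::-1]
        e=proj(p,[g[0],g[1],z0+.013])[0]
        if np.hypot(*(c-e))<60: best=m;break
    if best is None: print('no mask'); return
    B=np.array([[x,y,z] for x in(-.016,L1) for y in(-.013,.013) for z in(0,.026)])
    def poly(s):
        c,n=np.cos(s[2]),np.sin(s[2]); X=B@np.array([[c,n,0],[-n,c,0],[0,0,1]])+[s[0],s[1],z0]
        return cv2.convexHull(proj(p,X).astype(np.float32)*8)
    M=cv2.resize(best,None,fx=8,fy=8,interpolation=cv2.INTER_NEAREST)
    ys,xs=np.nonzero(M); a=[max(0,xs.min()-100),max(0,ys.min()-100)]; M=M[a[1]:ys.max()+100,a[0]:xs.max()+100]
    def cost(s):
        R=np.zeros_like(M); cv2.fillConvexPoly(R,(poly(s)[:,0]+3.5-a).round().astype(np.int32),1)
        return (R&M).sum()/-((R|M).sum())
    r=minimize(cost,g,method='Nelder-Mead',options=dict(initial_simplex=np.array([g,g+[.01,0,0],g+[0,.01,0],g+[0,0,.2]]),xatol=1e-4,fatol=1e-4))
    print('pod x,y,yaw_deg',r.x[:2],np.degrees(r.x[2]),'iou',-r.fun); return r.x
E
python3 - <<'E'
from fit import *
g=np.array([.478,.104,-.05])
for n in ('wrist','top','side'): fitpod(cam(n),g)
p=cam('top')
for l in ('pin',(408,242)),('gl',(397.5,312)),('gr',(426,312)):
    print(l[0],ray(p,*l[1],.045 if l[0]=='pin' else .032))
E
```

```text
pod x,y,yaw_deg [0.4813 0.1373] -10.504226244065093 iou -0.0
no mask
pod x,y,yaw_deg [0.5547 0.1307] -63.98028712294193 iou -0.0
pin [ 0.6246 -0.1354  0.045 ]
gl [ 0.487  -0.1078  0.032 ]
gr [ 0.4854 -0.164   0.032 ]fit.py:19: RuntimeWarning: overflow encountered in scalar negative
  return (R&M).sum()/-((R|M).sum())
```

```bash
sed -i 's|return (R&M).sum()/-((R.M).sum())|return -float((R\&M).sum())/float((R\|M).sum())|' fit.py
python3 - <<'E'
from fit import *
g=np.array([.478,.104,-.05])
for n in ('wrist','side'): fitpod(cam(n),g)
E
```

```text
pod x,y,yaw_deg [0.4789 0.104 ] -11.687562097823333 iou 0.9599365918097754
pod x,y,yaw_deg [0.4759 0.1043] -12.747435553292503 iou 0.9165056157745848
```

Request:
arm_command(plan=[-0.002,0.001,-0.02,-5,0,0,-0.04,0,0,0,-0.04,0,0,0,-0.04,0,0,0,-0.026,0,0,0,-0.015,0,0,0,-0.0115,0,0,0,0,0,0,0,0,0,0,0,0,0])

```text
clock: 4.45
position: [0.4778, 0.1055, 0.0096]
eef_rot: [0.102, 0.995, 0.0, 0.001]
ft_force: [-0.2, -0.5, 0.4]
finger_gap: 0.598
```

Request:
arm_command(plan=[0,0,0,0,0,0,0,0,0,0,0,0,0,0,0,0,0,0,0,0,0,0,0,0,0,0,0.02,0,0,0,0.03,0,0,0,0.03,0,0,0,0.02,0], fingers=1, newtons=25)

```text
clock: 5.7
position: [0.4773, 0.1055, 0.1099]
eef_rot: [0.102, 0.995, 0.0, 0.0]
ft_force: [-1.0, -0.5, 0.0]
finger_gap: 0.298
```

Request:
arm_command(plan=[0.008,-0.015,0.014,0,0.009,-0.035,0.014,1.5,0.009,-0.035,0.014,1.5,0.009,-0.035,0.014,1.5,0.009,-0.035,0.014,1.5,0.009,-0.035,0.014,1.5,0.009,-0.033,0.014,1.5,0.009,-0.018,0.012,1.5,0,0,0,1.5,0,0,0,0])

```text
clock: 6.95
position: [0.5469, -0.1343, 0.2179]
eef_rot: [-0.002, 1.0, 0.001, -0.001]
ft_force: [-0.8, 0.3, -0.7]
finger_gap: 0.3
```

Run:
```python
from h import *
np.set_printoptions(precision=4,suppress=True)
o=robot.get_obs();print(o['position'],o['eef_rot'],o['finger_gap'],o['joint_pos'])
p=cam('wrist','w2')
import pickle; pickle.dump({k:p[k] for k in('view','fovy','cx','cy')},open('w2.pkl','wb'))
for l in ['cradle','jaw_r','jaw_l','handle_l_grip','handle_r_grip','press']:
    print(l,[(np.round(q['point'],4),round(q['p'],2)) for q in robot.search_frame(p,l)[:2]])
im=p['pixels'][:,:,::-1]; im=np.clip(im.astype(float)*1.8,0,255).astype(np.uint8)
cv2.imwrite('pics/w2b.png',im)
```

```text
[ 0.5469 -0.1343  0.2179] [-0.0024  1.      0.0008 -0.0013] 0.2996620571159609 [-0.4394  0.4619  1.6023  0.0004  1.0804 -2.0153]
cradle [(array([ 0.5557, -0.1353,  0.0149]), 0.56)]
jaw_r [(array([ 0.5447, -0.0995,  0.0388]), 0.85)]
jaw_l [(array([ 0.5447, -0.0995,  0.0388]), 0.85)]
handle_l_grip [(array([ 0.5531, -0.1699,  0.0363]), 0.67), (array([ 0.5461, -0.099 ,  0.0377]), 0.58)]
handle_r_grip [(array([ 0.5422, -0.1701,  0.036 ]), 0.86)]
press [(array([ 0.5542, -0.1358,  0.0174]), 0.97)]
```

View pics/w2b.png

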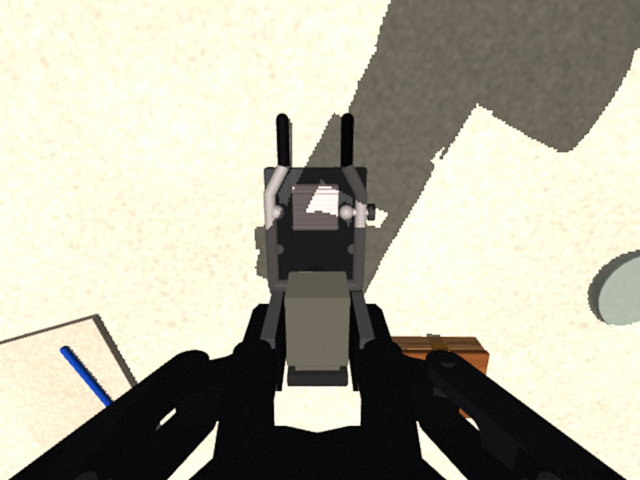

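Run:
```python
from h import *
import pickle
np.set_printoptions(precision=4,suppress=True)
p=pickle.load(open('w2.pkl','rb'))
for n,u,v,z in [('bR',278,212,.032),('bL',346,212,.032),('c1',292,184,.019),('c2',339,230,.019),('tipL',282,116,.032),('tipR',347,116,.032),('pl',264,168,.008),('pr',366,168,.008)]: print(n,ray(p,u,v,z))
im=cv2.imread('pics/w2.png')[95:300,225:415]
im=np.clip(im.astype(float)*1.6,0,255).astype(np.uint8)
cv2.imwrite('pics/w2c.png',cv2.resize(im,None,fx=2.9,fy=2.9,interpolation=cv2.INTER_CUBIC))
```

```text
bR [ 0.5517 -0.171   0.032 ]
bL [ 0.5515 -0.1077  0.032 ]
c1 [ 0.5278 -0.1584  0.019 ]
c2 [ 0.5732 -0.113   0.019 ]
tipL [ 0.4668 -0.1651  0.032 ]
tipR [ 0.4666 -0.1094  0.032 ]
pl [ 0.5145 -0.1858  0.008 ]
pr [ 0.5141 -0.0878  0.008 ]
```

View pics/w2c.png

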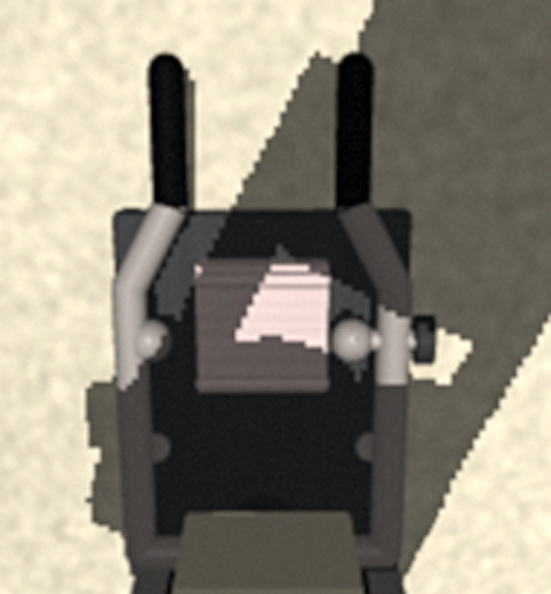

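Run:
```python
from fit import *
import pickle
p=pickle.load(open('w2.pkl','rb'))
print(ray(p,318,296,.2343)-[.5469,-.1343,0],ray(p,318,384.5,.2343)-[.5469,-.1343,0])
im=cv2.imread('pics/w2.png').astype(float).mean(2); print(im[262:392:1,318].round().astype(int))
q=cam('wrist'); fitpod(q,np.array([.5469,-.1343,0.]),z0=.2083)
```

```text
[-0.0153 -0.0004  0.2343] [ 0.0267 -0.0002  0.2343]
[ 17  17  16  17  13  13  14  12  14  35  49  49  50  50  48  50  48  47
  48  48  48  49  50  48  49  48  48  49  49  49  50  49  49  48  47  52
  55  60  58  58  59  58  57  59  59  57  57  58  58  59  58  59  58  58
  58  57  56  57  58  58  58  58  58  59  56  57  58  58  59  58  57  57
  59  58  59  57  60  59  58  58  57  58  59  58  59  57  57  58  59  59
  58  59  58  58  59  57  59  57  58  58  58  57  59  57  56  59  59  54
  38  20  18  22  22  24  26  25  27  26  26  26  26  26  19  27 102 148
 150 148 148 150]
pod x,y,yaw_deg [ 0.5499 -0.1357] 0.6227787593346483 iou 0.9747461349914582
```

Request:
arm_command(plan=[0.0035,0,-0.005,-10,0,0,-0.01,-10,0,0,-0.01,-10,0,0,-0.015,-10,0,0,-0.015,-10,0,0,-0.02,-10,0,0,-0.02,-10,0,0,-0.02,-10,0,0,-0.02,-10,0,0,-0.013,0])

```text
clock: 8.65
position: [0.5515, -0.1354, 0.0699]
eef_rot: [0.705, 0.709, -0.0, -0.0]
ft_force: [0.6, -0.2, -1.0]
finger_gap: 0.296
```

Run:
```python
from fit import *
o=robot.get_obs();print(o['position'],o['eef_rot'],o['finger_gap'],o['joint_pos'])
p=cam('wrist'); V=np.array(p['view']); print(-V[:3,:3].T@V[:3,3])
im=np.clip(p['pixels'][:,:,::-1].astype(float)*1.8,0,255).astype(np.uint8); cv2.imwrite('pics/w3.png',im)
```

```text
[ 0.5515 -0.1354  0.0699] [ 0.7047  0.7095 -0.0001 -0.0004] 0.29601326869136013 [-0.4374  0.684   1.7018  0.      0.7565 -0.4442]
[ 0.5511 -0.0531  0.2128]
```

View pics/w3.png

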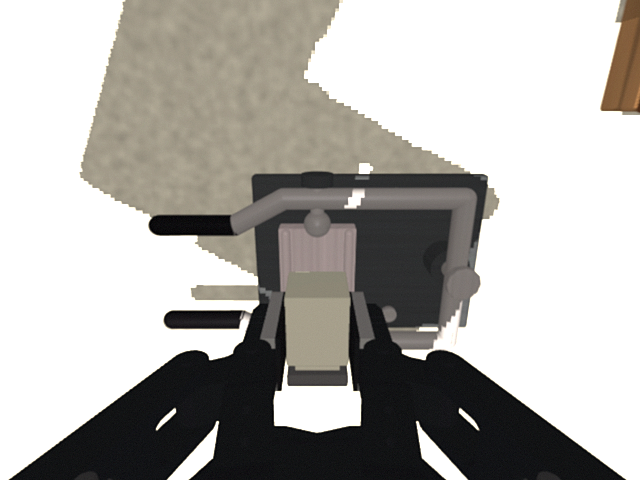

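Run:
```python
from fit import *
o=robot.get_obs();print(o['position'])
p=cam('wrist')
for n,u,v,z in [('bL',317,222,.032),('cl',279.5,240,.019),('cr',355,240,.019),('edge',317,224.5,.019),('podrear',317.5,296,.0863),('podcap',317.5,385,.0863)]: print(n,ray(p,u,v,z))
```

```text
[ 0.5507 -0.1351  0.0686]
bL [ 0.5504 -0.1062  0.032 ]
cl [ 0.5294 -0.1207  0.019 ]
cr [ 0.5717 -0.1204  0.019 ]
edge [ 0.5504 -0.1115  0.019 ]
podrear [ 0.5508 -0.1197  0.0863]
podcap [ 0.5511 -0.1616  0.0863]
```

Request:
arm_command(plan=[0,0.002,-0.005,0,0,0,-0.01,0,0,0,-0.01,0,0,0,-0.008,0,0,0,-0.0035,0,0,0,-0.0015,0,0,0,-0.001,0,0,0,0,0,0,0,0,0,0,0,0,0])

```text
clock: 10.0
position: [0.5518, -0.1335, 0.032]
eef_rot: [0.705, 0.709, 0.0, 0.0]
ft_force: [0.5, 0.2, -1.7]
finger_gap: 0.297
```

Request:
arm_command(plan=[0,0,-0.001,0,0,0,-0.0005,0,0,0,0,0,0,0,0,0,0,0,0,0,0,0,0,0,0,0,0,0,0,0,0,0,0,0,0,0,0,0,0,0])

```text
clock: 11.25
position: [0.5517, -0.1335, 0.0303]
eef_rot: [0.705, 0.709, -0.0, 0.0]
ft_force: [-0.6, -0.2, -0.9]
finger_gap: 0.297
```

Run:
```python
from fit import *
for i in range(2):
    p=cam('side'); o=robot.get_obs();print(o['position'],o['ft_force'])
im=np.clip(p['pixels'][270:390,290:450,::-1].astype(float)*1.8,0,255).astype(np.uint8); cv2.imwrite('pics/s3.png',cv2.resize(im,None,fx=4,fy=4,interpolation=cv2.INTER_CUBIC))
```

```text
[ 0.5517 -0.1335  0.0303] [ 0.0254  0.2621 -0.5852]
[ 0.5517 -0.1335  0.0303] [-0.137  -0.1344 -0.2863]
```

View pics/s3.png

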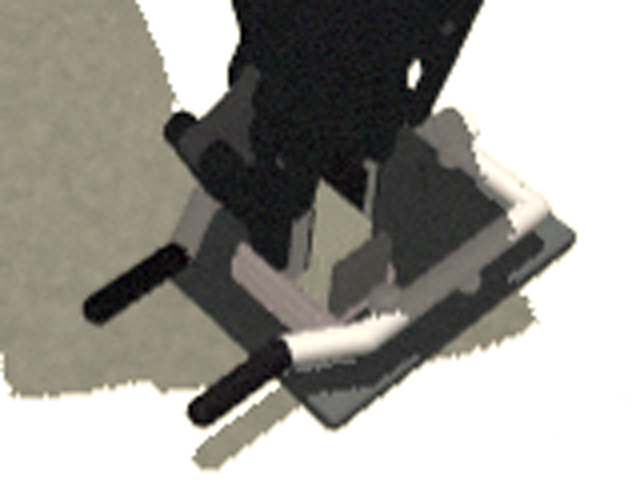

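Request:
arm_command(plan=[-0.001,0,-0.0005,0,0,0,-0.0005,0,0,0,0,0,0,0,0,0,0,0,0,0,0,0,0,0,0,0,0,0,0,0,0,0,0,0,0,0,0,0,0,0])

```text
clock: 12.6
position: [0.5507, -0.1335, 0.0293]
eef_rot: [0.705, 0.709, -0.0, -0.0]
ft_force: [-0.4, -0.2, -0.4]
finger_gap: 0.299
```

Request:
arm_command(plan=[0,0,0,0,0,0,0,0,0,0,0,0,0,0,0,0,0,0,0.01,0,0,0,0.02,0,0,0,0.03,0,0,0,0.03,0,0,0,0.03,0,0,0,0.01,0], fingers=0)

```text
clock: 13.85
position: [0.5517, -0.1339, 0.1617]
eef_rot: [0.705, 0.709, 0.001, 0.002]
ft_force: [-0.5, -0.2, 0.5]
finger_gap: 0.499
```

Run:
```python
from fit import *
o=robot.get_obs();print(o['position'],o['eef_rot'],o['ft_force'],o['finger_gap'])
p=cam('wrist'); V=np.array(p['view']); print(-V[:3,:3].T@V[:3,3])
im=np.clip(p['pixels'][:,:,::-1].astype(float)*1.8,0,255).astype(np.uint8); cv2.imwrite('pics/w4.png',im)
fitpod(p,np.array([.5507,-.135,-1.57]),z0=.019)
```

```text
[ 0.5517 -0.1339  0.1617] [0.7054 0.7088 0.0007 0.002 ] [-0.5213 -0.2156  0.5413] 0.4989689871239927
[ 0.5509 -0.0514  0.3045]
pod x,y,yaw_deg [ 0.5501 -0.1358] -89.5071988388345 iou 0.9409817860352298
```

View pics/w4.png

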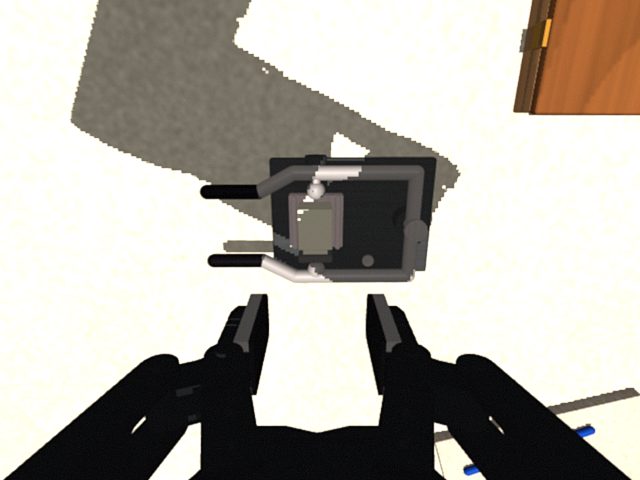

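Run:
```python
from fit import *
o=robot.get_obs();print(o['position'])
p=cam('wrist')
for n,u,v,z in [('gl',235,191.5,.032),('gr',240,260.5,.032),('gltip',202,191.5,.032),('bend',261,191,.032),('bL',316,190,.032),('cl',290,215,.019),('cr',343,215,.019),('ctop',316,193.5,.019)]: print(n,ray(p,u,v,z))
```

```text
[ 0.5512 -0.1337  0.1605]
gl [ 0.4895 -0.1086  0.032 ]
gr [ 0.4897 -0.1649  0.032 ]
gltip [ 0.4646 -0.1087  0.032 ]
bend [ 0.5091 -0.1081  0.032 ]
bL [ 0.5506 -0.1072  0.032 ]
cl [ 0.5297 -0.1304  0.019 ]
cr [ 0.5725 -0.1303  0.019 ]
ctop [ 0.5506 -0.1127  0.019 ]
```

Request:
arm_command(plan=[-0.006,0,0,10,-0.007,0,0,10,-0.007,0,0,10,-0.007,0,0,10,-0.007,0,0,10,-0.007,0,0,10,-0.007,0,0,10,-0.007,0,0,10,-0.005,-0.001,0,10,0,0,0,0], fingers=-1)

```text
clock: 15.25
position: [0.4895, -0.134, 0.158]
eef_rot: [-0.001, 1.0, 0.001, -0.001]
ft_force: [-0.5, 0.2, -0.0]
finger_gap: 0.998
```

Run:
```python
from fit import *
o=robot.get_obs();print(o['position'],o['eef_rot'],o['finger_gap'])
p=cam('wrist'); 
im=np.clip(p['pixels'][:,:,::-1].astype(float)*1.8,0,255).astype(np.uint8); cv2.imwrite('pics/w5.png',im)
```

```text
[ 0.4895 -0.134   0.158 ] [-0.0011  1.      0.0008 -0.0015] 0.9978258633532335
```

View pics/w5.png

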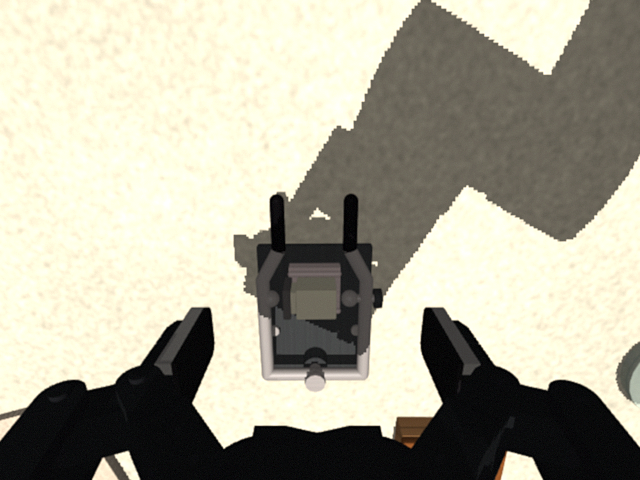

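Request:
arm_command(plan=[0.001,-0.0025,-0.01,0,0,0,-0.025,0,0,0,-0.03,0,0,0,-0.03,0,0,0,-0.025,0,0,0,-0.015,0,0,0,-0.01,0,0,0,-0.004,0,0,0,0,0,0,0,0,0])

```text
clock: 16.55
position: [0.4921, -0.1372, 0.0109]
eef_rot: [-0.002, 1.0, -0.0, 0.001]
ft_force: [0.5, -0.2, -0.0]
finger_gap: 1.006
```

Run:
```python
from fit import *
o=robot.get_obs();print(o['position'],o['ft_force'],o['wrist_torque'],o['finger_gap'])
p=cam('side') 
im=np.clip(p['pixels'][270:400,290:450,::-1].astype(float)*1.8,0,255).astype(np.uint8); cv2.imwrite('pics/s5.png',cv2.resize(im,None,fx=4,fy=4,interpolation=cv2.INTER_CUBIC))
```

```text
[ 0.4921 -0.1372  0.0109] [ 0.5206 -0.1512 -0.0108] [ 0.     -0.0298  0.0232] 1.006364834698031
```

View pics/s5.png

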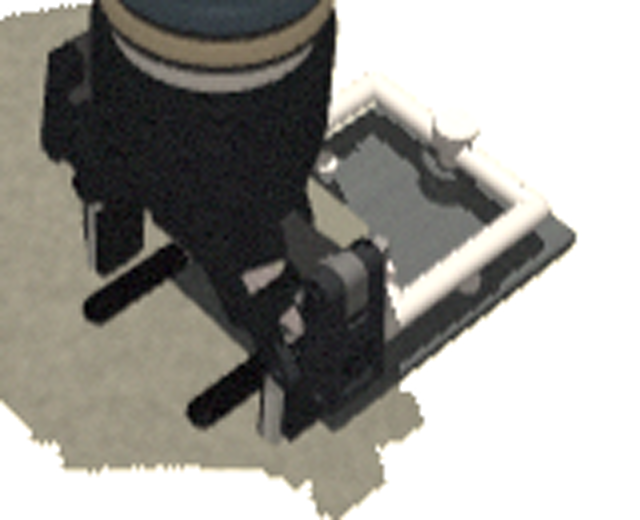

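Request:
arm_command(plan=[0,0,-0.002,0,0,0,-0.002,0,0,0,0,0,0,0,0,0,0,0,0,0,0,0,0,0,0,0,0,0,0,0,0,0,0,0,0,0,0,0,0,0], fingers=-0.6, newtons=20)

```text
clock: 17.85
position: [0.4917, -0.137, 0.0063]
eef_rot: [-0.002, 1.0, -0.0, 0.0]
ft_force: [0.0, 0.7, 0.2]
finger_gap: 0.798
```

Request:
arm_command(plan=[0,0,0,0,0,0,0,0,0,0,0,0,0,0,0,0,0,0,0,0,0,0,0,0,0,0,0,0,0,0,0,0,0,0,0,0,0,0,0,0], fingers=-0.4)

```text
clock: 19.1
position: [0.4915, -0.1369, 0.0063]
eef_rot: [-0.002, 1.0, 0.0, -0.0]
ft_force: [-1.3, 0.7, 2.2]
finger_gap: 0.701
```

Request:
arm_command(plan=[0,0,0,0,0,0,0,0,0,0,0,0,0,0,0,0,0,0,0,0,0,0,0,0,0,0,0,0,0,0,0,0,0,0,0,0,0,0,0,0], fingers=-0.3)

```text
clock: 20.35
position: [0.4917, -0.137, 0.0063]
eef_rot: [-0.002, 1.0, -0.0, -0.0]
ft_force: [-1.7, -0.1, 3.1]
finger_gap: 0.651
```

```bash
cat > st.py <<'E'
from fit import *
import sys
G=[];F=[]
for i in range(4):
    p=cam('side' if i<3 else 'wrist'); o=robot.get_obs(); G.append(o['finger_gap']); F.append(o['ft_force'])
print('t',o['clock'],'gap',np.round(G,4),np.mean(G),'F',np.mean(F,0))
im=np.clip(p['pixels'][:,:,::-1].astype(float)*1.8,0,255).astype(np.uint8); cv2.imwrite('pics/%s.png'%sys.argv[1],im)
E
python3 st.py q1
```

```text
t 20.55 gap [0.6485 0.6514 0.6471 0.6458] 0.6482002574826438 F [-2.4046 -0.411   2.381 ]
```

View pics/q1.png

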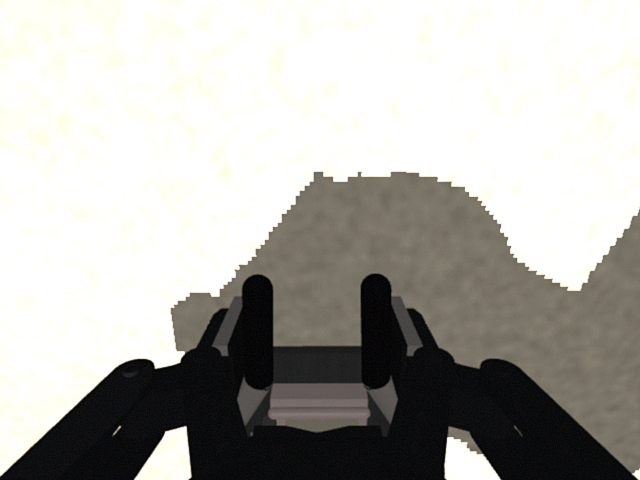

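Request:
arm_command(plan=[0,0,0,0,0,0,0,0,0,0,0,0,0,0,0,0,0,0,0,0,0,0,0,0,0,0,0,0,0,0,0,0,0,0,0,0,0,0,0,0], fingers=-0.26)

```text
clock: 21.8
position: [0.4917, -0.137, 0.0063]
eef_rot: [-0.002, 1.0, -0.0, 0.0]
ft_force: [-1.2, 0.8, 1.7]
finger_gap: 0.634
```

```bash
python3 st.py q2
```

```text
t 22.0 gap [0.6323 0.6298 0.6285 0.6306] 0.6303189202015183 F [-2.1263  0.44    3.3232]
```

Request:
arm_command(plan=[0,0,0,0,0,0,0,0,0,0,0,0,0,0,0,0,0,0,0,0,0,0,0,0,0,0,0,0,0,0,0,0,0,0,0,0,0,0,0,0], fingers=-0.23)

```text
clock: 23.25
position: [0.4917, -0.137, 0.0063]
eef_rot: [-0.002, 1.0, -0.0, 0.0]
ft_force: [-2.1, 0.1, 3.9]
finger_gap: 0.614
```

```bash
python3 st.py q3
```

```text
t 23.45 gap [0.6188 0.615  0.616  0.6144] 0.6160598929435517 F [-1.7501  0.8027  3.5691]
```

Request:
arm_command(plan=[0,0,0,0,0,0,0,0,0,0,0,0,0,0,0,0,0,0,0,0,0,0,0,0,0,0,0,0,0,0,0,0,0,0,0,0,0,0,0,0], fingers=-0.2)

```text
clock: 24.7
position: [0.4917, -0.137, 0.0064]
eef_rot: [-0.002, 1.0, -0.0, -0.0]
ft_force: [-3.3, 0.1, 5.1]
finger_gap: 0.601
```

```bash
python3 st.py q4
```

```text
t 24.9 gap [0.6037 0.5974 0.6011 0.5961] 0.5995979756576046 F [-2.516  -0.0383  4.7783]
```

Request:
arm_command(plan=[0,0,0,0,0,0,0,0,0,0,0,0,0,0,0,0,0,0,0,0,0,0,0,0,0,0,0,0,0,0,0,0,0,0,0,0,0,0,0,0], fingers=-0.17)

```text
clock: 26.15
position: [0.4916, -0.137, 0.0066]
eef_rot: [-0.002, 1.0, -0.0, -0.0]
ft_force: [-2.9, 1.2, 6.4]
finger_gap: 0.583
```

```bash
python3 st.py q5
python3 - <<'E'
from fit import *
a=[]
for k in (1,2,3,4,5):
    g=cv2.imread('pics/q%d.png'%k).mean(2)
    r=(g[300:335,200:440]<25).mean(0)>.5   # dark columns of bars
    d=np.flatnonzero(np.diff(r.astype(int)))+200; print(k,d)
E
```

```text
t 26.35 gap [0.5891 0.5898 0.5858 0.5904] 0.5887615849827251 F [-3.0649  0.2993  6.6502]
1 [212 218 238 272 361 395 415 421]
2 [214 220 240 274 358 393 412 419]
3 [215 223 242 276 356 391 410 417]
4 [217 224 244 278 354 389 408 416]
5 [218 227 245 280 353 388 406 414]
```

Request:
arm_command(plan=[0,0,0,0,0,0,0,0,0,0,0,0,0,0,0,0,0,0,0,0,0,0,0,0,0,0,0,0,0,0,0,0,0,0,0,0,0,0,0,0], fingers=-0.15)

```text
clock: 27.6
position: [0.4915, -0.137, 0.0067]
eef_rot: [-0.002, 1.0, -0.0, -0.0]
ft_force: [-2.6, 0.1, 7.2]
finger_gap: 0.575
```

```bash
python3 st.py q6
```

```text
t 27.8 gap [0.5773 0.5763 0.5807 0.5796] 0.5784887356995585 F [-3.8767 -0.2606  7.3857]
```

Request:
arm_command(plan=[0,0,0,0,0,0,0,0,0,0,0,0,0,0,0,0,0,0,0,0,0,0,0,0,0,0,0,0,0,0,0,0,0,0,0,0,0,0,0,0], fingers=-0.13)

```text
clock: 29.05
position: [0.4914, -0.1371, 0.0068]
eef_rot: [-0.002, 1.0, -0.0, -0.0]
ft_force: [-3.2, -0.2, 8.7]
finger_gap: 0.567
```

```bash
python3 st.py q7
```

```text
t 29.25 gap [0.5683 0.5658 0.5679 0.5659] 0.5669756615171764 F [-3.6426 -0.1816  8.5288]
```

Request:
arm_command(plan=[0,0,0,0,0,0,0,0,0,0,0,0,0,0,0,0,0,0,0,0,0,0,0,0,0,0,0,0,0,0,0,0,0,0,0,0,0,0,0,0], fingers=-0.115)

```text
clock: 30.5
position: [0.4917, -0.137, 0.0063]
eef_rot: [-0.002, 1.0, -0.0, 0.0]
ft_force: [-1.7, 0.4, 1.0]
finger_gap: 0.557
```

```bash
python3 st.py q8
```

```text
t 30.7 gap [0.5565 0.5594 0.5572 0.5563] 0.5573624648298984 F [-1.1494  0.2661  1.2071]
```

Request:
arm_command(plan=[0,0,0,0,0,0,0,0,0,0,0,0,0,0,0,0,0,0,0,0,0,0,0,0,0,0,0,0,0,0,0,0,0,0,0,0,0,0,0,0], fingers=-0.1)

```text
clock: 31.95
position: [0.4917, -0.137, 0.0063]
eef_rot: [-0.002, 1.0, 0.0, -0.0]
ft_force: [-2.5, 0.1, 3.2]
finger_gap: 0.551
```

```bash
python3 st.py q9
```

```text
t 32.15 gap [0.5518 0.5535 0.5522 0.5502] 0.5519184324038454 F [-1.2496  0.4597  3.6278]
```

Request:
arm_command(plan=[0,0,0,0,0,0,0,0,0,0,0,0,0,0,0,0,0,0,0,0,0,0,0,0,0,0,0,0,0,0,0,0,0,0,0,0,0,0,0,0], fingers=-0.5)

```text
clock: 33.4
position: [0.4919, -0.1371, 0.0064]
eef_rot: [-0.002, 1.0, -0.0, 0.0]
ft_force: [2.9, 1.1, -1.1]
finger_gap: 0.75
```

Request:
arm_command(plan=[0,0,0,0,0,0,0,0,0,0,0,0,0,0,0.01,0,0,0,0.02,0,0,0,0.03,0,0,0,0.04,0,0,0,0.04,0,0,0,0.02,0,0,0,0,0], fingers=-1)

```text
clock: 34.65
position: [0.4926, -0.1374, 0.1684]
eef_rot: [-0.002, 1.0, -0.001, 0.002]
ft_force: [0.3, -0.6, 0.0]
finger_gap: 1.0
```

Run:
```python
from fit import *
o=robot.get_obs();print(o['clock'],o['position'],o['finger_gap'])
p=cam('wrist')
for L in (.0265,.022): fitpod(p,np.array([.5507,-.135,-1.57]),L1=L,z0=.019)
im=np.clip(p['pixels'][170:410,220:410,::-1].astype(float)*1.8,0,255).astype(np.uint8); cv2.imwrite('pics/w9.png',cv2.resize(im,None,fx=2.5,fy=2.5,interpolation=cv2.INTER_CUBIC))
```

```text
34.65 [ 0.4926 -0.1374  0.1684] 1.0001563486701297
pod x,y,yaw_deg [ 0.5511 -0.1343] -89.40126076723575 iou 0.8619421658434692
pod x,y,yaw_deg [ 0.5509 -0.1375] -88.645351316569 iou 0.9599152706810685
```

View pics/w9.png

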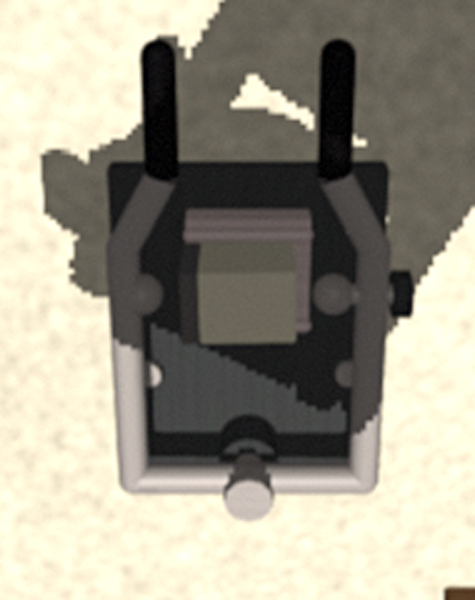

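```bash
python3 -c "
from plant import robot
print(robot.hand_in())"
```

```text
the job is handed in; nothing more can be done
None
```

I laid the open pod in the cradle with its cap towards the right jaw and let go of it. Then I pinched the two grips shut in small steps until the cap snapped, reopened the fingers, backed away and handed in; the last clock reading before that was 34.65 s of the 58 s allowed.

- **Snap:** the upward force on the tool (a friction sign, not a direct squeeze reading) rose to about 8.5 N, then dropped to about 1.2 N between closures -0.13 and -0.115. I took that as the snap. I then made one more small closing step, to -0.10, where it read about 3.6 N. I never measured the force between jaw and pod, so staying under 18 N is inferred.
- **Pod shut and in place:** the last wrist picture shows the cap flush on the body. The shut outline fitted the pod better than the open one (overlap 0.96 against 0.86). The fit puts the pod about 2–3 mm off the cradle centre and within about 1.5° of the squeeze line.
- **Handles and bystanders:** both handles look sprung open in that picture, though I did not measure their angles. The jar, dish and slide box were not measured again at the end; no move went near them.

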